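Make up the propeller and tune-up job trays

TASK

Make up the two job trays for the outboards. Into the propeller tray (the larger one, with the row of socket posts) put the bronze thrust washer and the castle nut, lying flat on its open floor as they lie now, and set the prop-nut socket fully down over the empty post between the two sockets already standing there, without lifting or tipping those two. Into the plain tune-up tray stand the oil filter and the slim plug socket upright. Set each thing down rather than dropping it, and let go of everything.

Things in the scene. Friction and masses are not known exactly. Their poses are not given: they have to be found in the camera images.
- prop_socket: Prop-nut socket: short fat chrome socket with a wide mouth on top, standing upright on the bench, diameter 38, height 50, 0.2 kg. A round bore of 19 diameter goes through its foot (22 deep) and widens above; the foot must go over the post. Origin: centre of its underside, z up along its axis.
- plug_socket: Slim deep spark-plug socket: chrome cylinder standing upright on the bench, diameter 26, height 75, 0.14 kg. The tallest and narrowest of the things to be moved. Origin: centre of its underside, z up.
- oil_filter: Spin-on oil filter: white can with a fluted dome top, standing upright on the bench, diameter 62, height 70 (straight side from 6 to 57 high), 0.24 kg. Origin: centre of its underside, z up.
- thrust_washer: Bronze thrust washer of the propeller shaft: thick yellow-metal ring lying flat on the bench, outer diameter 50, height 26 (straight side up to 18, then a bevel to diameter 41), bore 22, 0.22 kg. Origin: centre of its underside, z up.
- castle_nut: Castle nut: steel hexagon nut lying flat, slotted crown up, 27 across flats (flats face its x axis and every 60 degrees from it), hexagon 15 high, crown diameter 23, 24 high in all, 0.09 kg. Origin: centre of its underside, z up. The smaller plain nut on the bench (19 across flats) is not part of the job.
- prop_tray: Larger fixed tray, mm: 160 (x) by 200 (y), wall 3 thick, 16 high, floor top at z 3. Red strip (x 21 to 69, top at z 7: a socket fully home stands on it) with 3 tapered black posts at (45,-40), (45,0) and (45,46), 12 wide at foot, 7 at tip, 20 high; the middle one is empty, about 48 free along y between the neighbours. Open floor: x -77 to 21, y -97 to 97. Origin: centre of underside, z up.
- tuneup_tray: Tune-up tray, fixed: the smaller plain sheet-metal tray, empty, 130 (its x) by 170 (its y), walls 3 thick and 16 high, floor 3 thick. Origin: centre of the underside, z up.
- small_socket: Socket that already stands on the propeller tray's post at (45,-40): diameter 32, height 46, loose on its post with up to 3 mm of play. Leave it there. Origin: centre of its underside.
- big_socket: Socket that already stands on the propeller tray's post at (45,+46): diameter 44, height 54, loose on its post with up to 3 mm of play. Leave it there. Origin: centre of its underside.
There are look-alikes about, which are no part of the job. What is shaped like the castle_nut but red is not meant.

How it is judged:
By the outcome, as a careful person would: the job done as asked, in the order asked, and still so for the second after the job is handed in, with the robot touching nothing.
It also fails if it takes over 125 s, if anything falls off the work surface, if the arm or the gripper's body presses on something with over 40 N, if the wrist force passes 120 N, or if a joint passes its speed limit or range.

ROBOT

A 6-joint arm with a two-finger parallel gripper is mounted at the origin on the work surface. World frame = base frame: x ahead of the robot, y to its left, z up, the work surface at z = 0. Lengths are in m, angles in rad, forces in N, time in s.
With the tool pointing down it reaches from about 0.25 to 0.85 m from the base axis. Payload 12.5 kg.
Tool frame: the origin (TCP) lies midway between the tips of the shut fingers; the grasp point (between the pads) lies 19 mm behind it; z points along the fingers, y is the line along which they close (so a half turn about z gives the same grasp; the last joint's range is limited). The gripper opens to 93 mm and grips with 3 to 60 N. Pads are 15 mm wide; open, the fingers measure 128 mm over their backs; the gripper's body (75 mm by 188 mm) begins 65 mm behind the grasp point.
Start: joints at [1.215, 0.351, 1.652, -0, 1.139, -0.085], TCP at [0.147, 0.53, 0.219] pointing down, gripper open.
Joint ranges: [-2.75, 2.75], [-0.79, 2.1], [0.01, 2.65], [-1.57, 4.71], [0.07, 3.14], [-2.87, 2.87]. Speed limits (rad/s): [2.22, 2.22, 2.79, 3.14, 3.14, 3.14].

INTERFACE

Orientations are given as a rotation vector (axis times angle).
In Python, from workcell import * gives the robot as it stands.
- The arm moves only by the tool carry_out, never from a script. Its argument "rows" is a list of rows, each a list of 3 entries, a list of its own where there are three numbers: the gripper command: -1 is shut, 1 is fully open, values between are in proportion, then the shift along the tool's x, y, z in mm, then the turn, a rotation vector about the tool's x, y, z in degrees. In form: [[jaw, [dx, dy, dz], [ax, ay, az]], ...]. A call has exactly 10 rows; each row shifts and turns the commanded pose from where the row before left it, along the tool's axes as they then stand; what a row does not reach is not made up. A row lasts 1/12 s, in which the tool goes at most 41.7 mm and 7.16 degrees, less where a joint would pass 70% of its speed; a pose out of reach is approached as far as the arm can. A call with a gripper value outside its range is refused whole. The fingers move at their own pace and stop on an object; "grip_force" is the grip in N (left out, the last holds). Time passes only in rows, so rows that do not move let the fingers close, or fill a call up. It gives the time, the measured TCP pose, the force, the opening and the grip force at its end, in the units of the state.
- get_state(): the state, without advancing time (a new reading comes with each control period).
- read_camera(name): name is "scene" or "top" or "wrist"; returns a dict with "image" (400x640x3 uint8, red, green, blue), "intrinsics" (3x3 intrinsics, pixels), "extrinsics" (4x4, takes a point from camera to world coordinates). Camera axes: x right, y up, looking along -z (the intrinsics and any distortion apply to the point x, -y, -z); pixel columns grow to the right and rows downward; lengths in m; the calibration is good to about 2 mm. A picture is of the moment at which its call begins. There is no depth.
- sign_off(): hands the job in; it is judged then, once.
The state is a dict: "time_s": time; "joints": joint angles; "qd": joint speeds; "joint_torque": joint torques, N m; "tool_pos": TCP position; "eef_rot": TCP orientation; "ft_force": force on the tool from outside, world axes, zero at the start; "wrist_torque": the same for the moment, N m; "opening": finger opening in m; "finger_force": force on a finger pad.
Only numpy, scipy, OpenCV 4.12 (cv2) and the standard library are available. Lean on these libraries where they do the work, as an engineer would, in place of code of your own. Each camera call takes 0.05 s, during which the arm holds its last target. There are 200 camera calls.

## Working session

There is one attempt and no reset: what is moved stays moved. The work goes in short steps, Python scripts to look and compute and a tool call to move; the robot and the scene stay as the last step left them, time stands still between calls to the robot, and variables do not carry over. Pictures are saved under pics/ and viewed, at most 14 in all, crops included, and the job is handed in when it is done.

Besides the shell and the picture viewer there is one more tool, called after "Request:" as name(argument=value, ...), one argument or row to a line, values as JSON. carry_out: Moves the arm, as the interface text tells. Its arguments: {"type":"object","properties":{"rows":{"type":"array"},"grip_force":{"type":"number"}},"required":["rows"]}

```bash
mkdir -p pics
cat > h.py <<'E'
from workcell import *
import numpy as np, cv2
from scipy.spatial.transform import Rotation as R
def ray(c,u,v):
    K=np.array(c['intrinsics']);E=np.array(c['extrinsics'])
    d=np.linalg.inv(K)@np.array([u,v,1.]); d=E[:3,:3]@np.array([d[0],-d[1],-d[2]])
    return E[:3,3],d
def onz(c,u,v,z):
    o,d=ray(c,u,v); return (o+d*(z-o[2])/d[2])
def proj(c,p):
    K=np.array(c['intrinsics']);E=np.array(c['extrinsics'])
    q=E[:3,:3].T@(np.array(p)-E[:3,3]); q=K@np.array([q[0],-q[1],-q[2]]); return q[:2]/q[2]
def snap(n,f=None):
    c=read_camera(n)
    if f: cv2.imwrite('pics/'+f,c['image'][:,:,::-1])
    return c
E
python3 - <<'E'
from h import *
import pickle
s=get_state();print(s)
for n in ['top','scene']:
    c=snap(n,n+'0.png');print(n,c.keys(),np.round(c['intrinsics'],1).tolist(),np.round(c['extrinsics'],3).tolist());pickle.dump(c,open(n+'0.pkl','wb'))
E
```

```text
{'time_s': 0.0, 'joints': array([ 1.21539594e+00,  3.51217999e-01,  1.65242259e+00,  1.04937564e-05,
        1.13908539e+00, -8.45910303e-02]), 'qd': array([-7.94133950e-05,  8.56113776e-05,  5.70059377e-04,  1.18921910e-03,
        8.50086265e-04,  1.05678094e-03]), 'joint_torque': array([-1.85878285e-03, -4.97315633e+01, -2.85257810e+01,  6.98617660e-02,
        2.55912443e-02, -1.13986980e-04]), 'tool_pos': array([0.14698069, 0.52964436, 0.21811198]), 'eef_rot': array([-4.24059808e-01, -3.11258130e+00,  1.73391050e-03]), 'ft_force': array([-0.6897989 , -1.0533072 ,  0.23768405]), 'wrist_torque': array([ 0.02295303, -0.02840047,  0.03044874]), 'finger_force': 0.0, 'opening': 0.09310895844754818}
top dict_keys(['image', 'intrinsics', 'extrinsics']) [[507.9, 0.0, 314.1], [0.0, 507.9, 203.2], [0.0, 0.0, 1.0]] [[-0.024, 0.994, -0.104, 0.426], [-1.0, -0.024, 0.002, -0.008], [-0.001, 0.104, 0.995, 1.062], [0.0, 0.0, 0.0, 1.0]]
scene dict_keys(['image', 'intrinsics', 'extrinsics']) [[415.2, 0.0, 328.7], [0.0, 415.2, 199.0], [0.0, 0.0, 1.0]] [[0.688, -0.44, 0.578, 1.006], [0.726, 0.393, -0.564, -0.468], [0.021, 0.808, 0.589, 0.539], [0.0, 0.0, 0.0, 1.0]]
```

View pics/top0.png

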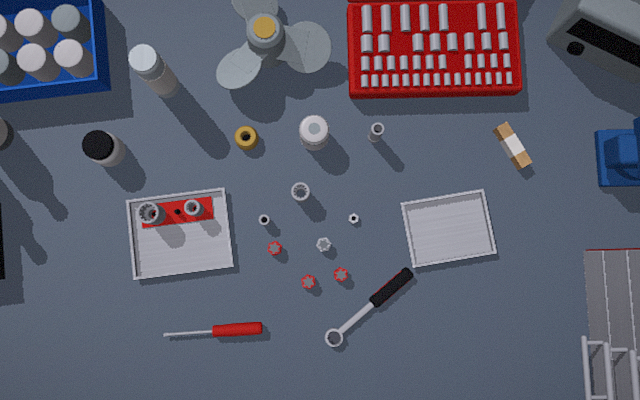

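View pics/scene0.png

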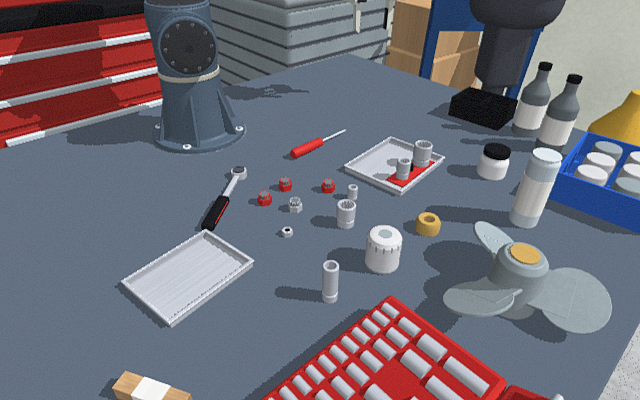

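The top view shows the washer (246,137), oil filter (314,130), plug socket (376,130), prop socket (300,191), prop tray (180,233) and tune-up tray (448,228). Candidates for the castle nut are the steel one (323,244), the red ones (274,248), (308,282) and (341,274), and the smaller nut (353,218). The steel (323,244) fits. Another small socket stands at (264,219). Next is an enlarged crop to confirm.

Run:
```python
from h import *
import pickle
c=pickle.load(open('top0.pkl','rb'));im=c['image'][:,:,::-1]
cv2.imwrite('pics/c1.png',cv2.resize(im[110:300,230:400],None,fx=3.1,fy=3.1,interpolation=cv2.INTER_CUBIC))
t=np.hstack([im[180:290,118:243],im[180:290,390:515]])
cv2.imwrite('pics/c2.png',cv2.resize(t,None,fx=3.2,fy=3.2,interpolation=cv2.INTER_CUBIC))
```

```text
(no output)
```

View pics/c1.png

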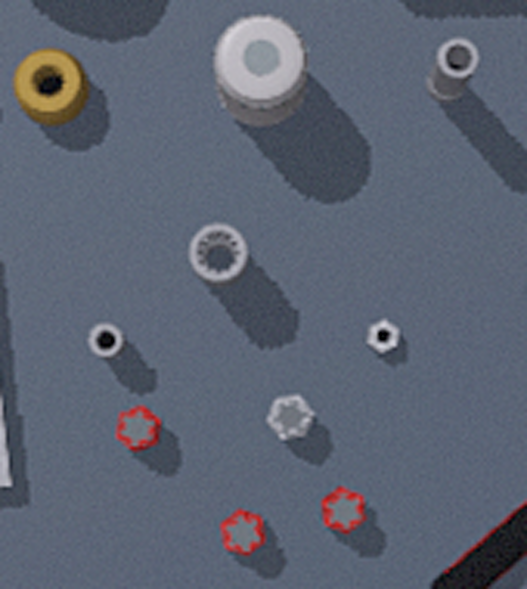

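View pics/c2.png

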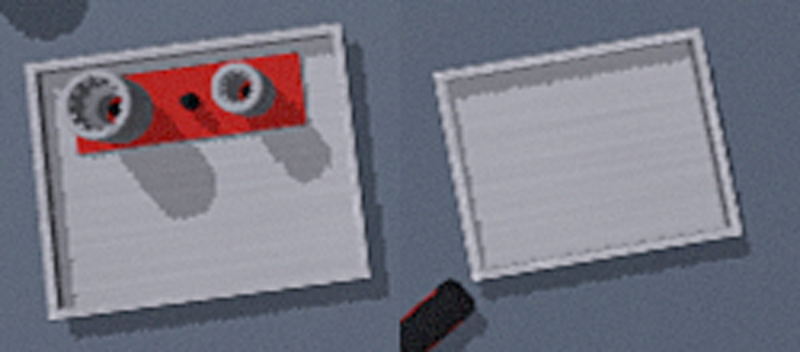

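The crop confirms that the castle nut is the steel crowned one at crop (291,417), px (324,244); the others have red crowns. The second crop shows both trays' corners and the empty post at crop (190,102). I'll measure from these points and check them against the scene view.

```bash
cat > meas.py <<'E'
from h import *
import pickle,json
c=pickle.load(open('top0.pkl','rb'));s=pickle.load(open('scene0.pkl','rb'))
def g(x,y,k,ox,oy,z): return onz(c,ox+(x+.5)/k-.5,oy+(y+.5)/k-.5,z)
P={}
for n,x,y,z in [('washer',49,81,.026),('filter',261,57,.07),('plug',457.5,58,.075),('prop',218,252,.05),('nut',291,417,.024)]:
    P[n]=g(x,y,3.1,230,110,z)
def tray(pts,ox):
    q=np.array([g(x,y,3.2,ox,180,.016) for x,y in pts])[:,:2]   # FL(+x+y) FR(+x-y) BR BL
    ey=(q[0]+q[3]-q[1]-q[2])/2; ex=(q[0]+q[1]-q[2]-q[3])/2
    a=np.arctan2(ex[1],ex[0]); b=np.arctan2(-ey[0],ey[1])
    return q.mean(0),np.linalg.norm(ex),np.linalg.norm(ey),a,b
T=tray([(27,65),(338,28),(368,276),(52,318)],118);U=tray([(38,73),(300,32),(338,236),(75,278)],390)
print(T,U)
def world(T,x,y):
    a=(T[3]+T[4])/2; return T[0]+np.array([np.cos(a)*x-np.sin(a)*y,np.sin(a)*x+np.cos(a)*y])
print('post pred',world(T,45,0),'seen',g(190,102,3.2,118,180,.025))
for k in P: print(k,np.round(P[k],4),'scene px',np.round(proj(s,P[k]),1))
for n,(x,y,z) in {'post':(*world(T,45,0),.025),'U0':(*U[0],.003),'small':(*world(T,45,-40),.053),'big':(*world(T,45,46),.061)}.items(): print(n,np.round(proj(s,(x,y,z)),1))
# nut orientation
im=c['image'].astype(int); r=im[232:258,311:337]; m=(r.min(2)>135).astype(np.uint8)
cn=max(cv2.findContours(cv2.resize(m,None,fx=8,fy=8,interpolation=cv2.INTER_CUBIC),0,1)[0],key=cv2.contourArea)[:,0,:]
M=cv2.moments(cn);ctr=[M['m10']/M['m00'],M['m01']/M['m00']];W=np.array([onz(c,311+(p[0]+.5)/8-.5,232+(p[1]+.5)/8-.5,.02)[:2] for p in cn]);W-=W.mean(0)
th=np.arctan2(W[:,1],W[:,0]);rr=np.hypot(*W.T);f=(rr*np.exp(-6j*th)).mean();print('nut corner dir deg',-np.degrees(np.angle(f))/6,abs(f),rr.min(),rr.max())
st=get_state();print(np.round(R.from_rotvec(st['eef_rot']).as_matrix(),3).tolist())
pickle.dump((P,T,U),open('m.pkl','wb'))
v=s['image'][:,:,::-1].copy()
for k in P: cv2.drawMarker(v,tuple(int(round(t)) for t in proj(s,P[k])),(255,0,255),0,6)
q=proj(s,(*world(T,45,0),.025));cv2.drawMarker(v,tuple(int(round(t)) for t in q),(255,0,255),0,6)
cv2.imwrite('pics/s1.png',cv2.resize(v[120:320,240:460],None,fx=2.9,fy=2.9,interpolation=cv2.INTER_CUBIC))
E
python3 meas.py
```

```text
(array([0.48133317, 0.26960499]), np.float64(0.16256777951111226), np.float64(0.20261257050667067), np.float64(0.11267514785454408), np.float64(0.1013482638019455)) (array([ 0.47862689, -0.28520732]), np.float64(0.13330470936937816), np.float64(0.1718110815191492), np.float64(0.1302816134308577), np.float64(0.13198527027442386))
post pred [45.22392009  5.07594618] seen [0.52497383 0.27142904 0.025     ]
washer [0.6797 0.1294 0.026 ] scene px [428.2 217. ]
filter [ 0.6813 -0.013   0.07  ] scene px [384.7 231.8]
plug [ 0.6763 -0.1387  0.075 ] scene px [330.4 263. ]
prop [0.5581 0.0179 0.05  ] scene px [346.1 202.5]
nut [ 0.451  -0.0271  0.024 ] scene px [294.3 198.3]
post [-317.3 -132.9]
U0 [190.4 273. ]
small [ 253.8 -111.4]
big [4421.9   40.5]
nut corner dir deg -18.94950951902047 0.0018814371235214126 0.005456749036506601 0.01736111318856899
[[-0.964, 0.268, -0.0], [0.268, 0.964, -0.001], [0.0, -0.001, -1.0]]
```

View pics/s1.png

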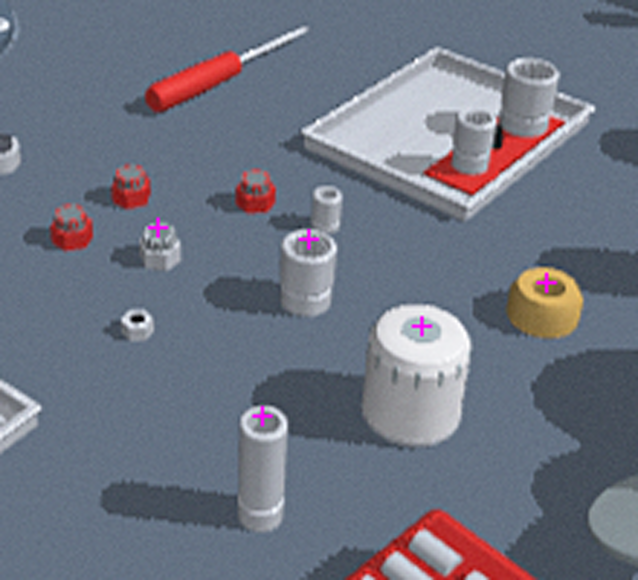

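The marks fall on all five things to within about 2 mm, and the tray sizes check (163x203, 133x172). Moving to a point above the washer.

Request:
carry_out(
  rows=[
    [1,[0,0,0],[0,0,-5.4]],
    [1,[0,0,0],[0,0,-5.4]],
    [1,[0,0,0],[0,0,-5.4]],
    [1,[0,0,0],[0,0,-5.4]],
    [1,[-30,-28,0],[0,0,0]],
    [1,[-30,-28,0],[0,0,0]],
    [1,[-30,-28,0],[0,0,0]],
    [1,[-30,-28,0],[0,0,0]],
    [1,[-30,-28,0],[0,0,0]],
    [1,[-30,-28,0],[0,0,0]],
  ],
  grip_force=25,
)

```text
time_s: 0.93
tool_pos: [0.345, 0.3804, 0.2185]
eef_rot: [0.167, -3.137, 0.0]
ft_force: [0.2, 0.9, 0.8]
opening: 0.0934
finger_force: 0.0
```

Request:
carry_out(
  rows=[
    [1,[-30,-28,0],[0,0,0]],
    [1,[-30,-28,0],[0,0,0]],
    [1,[-30,-28,0],[0,0,0]],
    [1,[-30,-28,0],[0,0,0]],
    [1,[-30,-28,0],[0,0,0]],
    [1,[-30,-28,0],[0,0,0]],
    [1,[-30,-28,0],[0,0,0]],
    [1,[-30,-28,0],[0,0,0]],
    [1,[-30,-28,0],[0,0,0]],
    [1,[0,0,0],[0,0,0]],
  ],
)

```text
time_s: 1.77
tool_pos: [0.643, 0.1553, 0.2175]
eef_rot: [-0.16, 3.137, -0.002]
ft_force: [0.8, 0.6, -0.4]
opening: 0.093
finger_force: 0.0
```

```bash
cat >> h.py <<'E'
def go(x,y,z,s=None):
    "shift in tool axes, mm, from measured TCP to a world point"
    s=s or get_state(); M=R.from_rotvec(s['eef_rot']).as_matrix()
    ya=M[:,1]; print('t %.2f tcp %s yaw(y_t from +y) %.1f tilt %.2f open %.4f F %s'%(s['time_s'],np.round(s['tool_pos'],4),np.degrees(np.arctan2(-ya[0],ya[1])),np.degrees(np.arccos(-M[2,2])),s['opening'],np.round(s['ft_force'],1)))
    d=M.T@(np.array([x,y,z])-s['tool_pos'])*1000; print('shift',np.round(d,1)); return d
E
python3 - <<'E'
from h import *
import pickle
go(.6797,.1294,.005)
c=snap('wrist','w1.png');pickle.dump(c,open('w1.pkl','wb'));print(np.round(c['intrinsics'],1).tolist(),np.round(c['extrinsics'],3).tolist())
print(proj(c,(.6797,.1294,.026)))
E
```

```text
t 1.77 tcp [0.643  0.1553 0.2175] yaw(y_t from +y) 5.8 tilt 0.07 open 0.0930 F [ 0.8  0.6 -0.4]
shift [-33.8 -29.3 212.6]
[[339.6, 0.0, 322.5], [0.0, 339.6, 198.0], [0.0, 0.0, 1.0]] [[-0.102, -0.962, -0.253, 0.575], [0.995, -0.099, -0.024, 0.147], [-0.002, -0.254, 0.967, 0.384], [0.0, 0.0, 0.0, 1.0]]
[296.94435779 205.55908881]
```

View pics/w1.png

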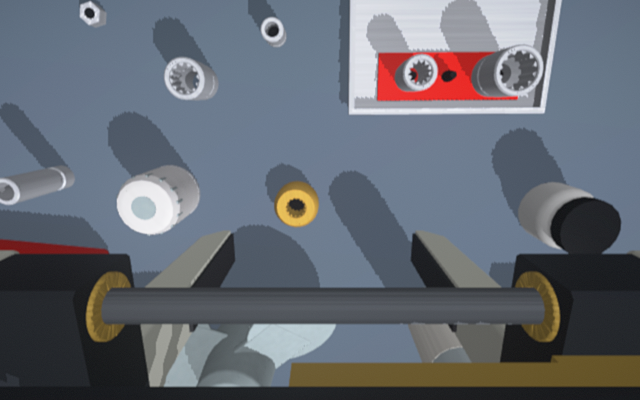

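The washer's bore is at (296,204) in the wrist view, against a prediction of (297,206), so the position is good. Descending and gripping.

Request:
carry_out(
  rows=[
    [1,[-17,-15,0],[0,0,0]],
    [1,[-17,-14.5,0],[0,0,0]],
    [1,[0,0,35],[0,0,0]],
    [1,[0,0,35],[0,0,0]],
    [1,[0,0,35],[0,0,0]],
    [1,[0,0,35],[0,0,0]],
    [1,[0,0,35],[0,0,0]],
    [1,[0,0,25],[0,0,0]],
    [1,[0,0,12],[0,0,0]],
    [1,[0,0,0],[0,0,0]],
  ],
)

```text
time_s: 2.65
tool_pos: [0.6739, 0.1348, 0.0039]
eef_rot: [0.168, -3.132, 0.0]
ft_force: [0.4, 0.2, -0.4]
opening: 0.0932
finger_force: 0.0
```

Request:
carry_out(
  rows=[
    [-0.2,[0,0,0],[0,0,0]],
    [-0.2,[0,0,0],[0,0,0]],
    [-0.2,[0,0,0],[0,0,0]],
    [-0.2,[0,0,0],[0,0,0]],
    [-0.2,[0,0,0],[0,0,0]],
    [-0.2,[0,0,0],[0,0,0]],
    [-0.2,[0,0,0],[0,0,0]],
    [-0.2,[0,0,0],[0,0,0]],
    [-0.2,[0,0,0],[0,0,0]],
    [-0.2,[0,0,0],[0,0,0]],
  ],
)

```text
time_s: 3.48
tool_pos: [0.6766, 0.1338, 0.0073]
eef_rot: [-0.167, 3.136, -0.001]
ft_force: [0.6, -4.7, 5.6]
opening: 0.0488
finger_force: 25.0
```

Run:
```python
from h import *
import pickle
P,T,U=pickle.load(open('m.pkl','rb'))
def w(T,x,y):
    a=(T[3]+T[4])/2; return T[0]+np.array([np.cos(a)*x-np.sin(a)*y,np.sin(a)*x+np.cos(a)*y])
print('washer target',w(T,-.03,.035)); go(*w(T,-.03,.035),.008)
print('nut target',w(T,-.03,-.045))
c=pickle.load(open('w1.pkl','rb'))
print('post wrist',onz(c,449,75,.024))
for u,v in [(350,112),(546,112)]: print('front corners',onz(c,u,v,.016),w(T,.08,.1),w(T,.08,-.1))
```

```text
washer target [0.44776651 0.30120055]
t 3.48 tcp [0.6766 0.1338 0.0073] yaw(y_t from +y) 6.1 tilt 0.08 open 0.0488 F [ 0.6 -4.7  5.6]
shift [209.8 190.7  -1. ]
nut target [0.45631112 0.22165818]
post wrist [0.52943828 0.26927358 0.024     ]
front corners [0.57512257 0.17584492 0.016     ] [0.55019478 0.37757757] [0.5715563  0.17872163]
front corners [0.55418141 0.38031581 0.016     ] [0.55019478 0.37757757] [0.5715563  0.17872163]
```

Request:
carry_out(
  rows=[
    [-0.2,[0,0,-25],[0,0,0]],
    [-0.2,[0,0,-35],[0,0,0]],
    [-0.2,[0,0,-40],[0,0,0]],
    [-0.2,[26,24,0],[0,0,0]],
    [-0.2,[26,24,0],[0,0,0]],
    [-0.2,[26,24,0],[0,0,0]],
    [-0.2,[26,24,0],[0,0,0]],
    [-0.2,[26,24,0],[0,0,0]],
    [-0.2,[26,24,0],[0,0,0]],
    [-0.2,[26,24,0],[0,0,0]],
  ],
)

```text
time_s: 4.32
tool_pos: [0.4752, 0.2828, 0.1062]
eef_rot: [0.166, -3.136, -0.0]
ft_force: [-0.0, 0.1, -3.6]
opening: 0.0493
finger_force: 25.0
```

Request:
carry_out(
  rows=[
    [-0.2,[24,20,0],[0,0,0]],
    [-0.2,[0,0,0],[0,0,0]],
    [-0.2,[0,0,0],[0,0,0]],
    [-0.2,[0,0,30],[0,0,0]],
    [-0.2,[0,0,30],[0,0,0]],
    [-0.2,[0,0,14],[0,0,0]],
    [-0.2,[0,0,0],[0,0,0]],
    [-0.2,[0,0,0],[0,0,0]],
    [-0.2,[0,0,0],[0,0,0]],
    [-0.2,[0,0,0],[0,0,0]],
  ],
)

```text
time_s: 5.15
tool_pos: [0.4522, 0.2996, 0.0339]
eef_rot: [-0.166, 3.135, 0.001]
ft_force: [-0.2, 0.1, -2.4]
opening: 0.049
finger_force: 25.0
```

Run:
```python
from h import *
go(.4478,.3012,.0105)
c=snap('scene'); im=c['image'][:,:,::-1]
cv2.imwrite('pics/s2.png',cv2.resize(im[110:230,320:470],None,fx=4,fy=4,interpolation=cv2.INTER_CUBIC))
```

```text
t 5.15 tcp [0.4522 0.2996 0.0339] yaw(y_t from +y) 6.1 tilt 0.12 open 0.0490 F [-0.2  0.1 -2.4]
shift [ 4.3  2.  23.4]
```

View pics/s2.png

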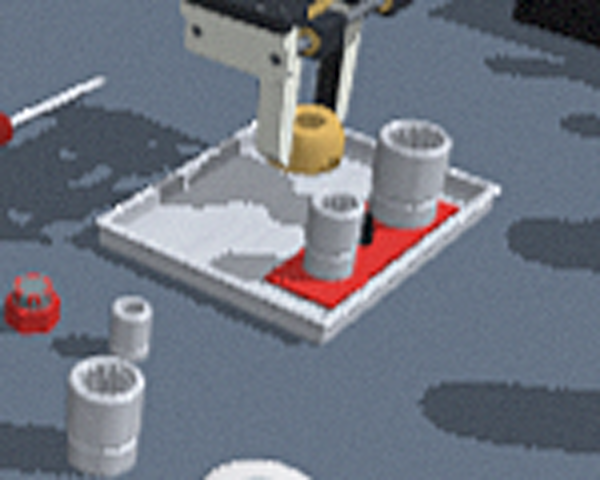

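The washer is held above the open floor, clear of the sockets. Lowering and releasing it.

Request:
carry_out(
  rows=[
    [-0.2,[0,0,10],[0,0,0]],
    [-0.2,[0,0,7],[0,0,0]],
    [-0.2,[0,0,4],[0,0,0]],
    [-0.2,[0,0,2],[0,0,0]],
    [-0.2,[0,0,1],[0,0,0]],
    [-0.2,[0,0,0],[0,0,0]],
    [-0.2,[0,0,0],[0,0,0]],
    [-0.2,[0,0,0],[0,0,0]],
    [-0.2,[0,0,0],[0,0,0]],
    [-0.2,[0,0,0],[0,0,0]],
  ],
)

```text
time_s: 6.03
tool_pos: [0.451, 0.2992, 0.0099]
eef_rot: [0.167, -3.136, 0.001]
ft_force: [-9.0, -5.2, 24.7]
opening: 0.0488
finger_force: 25.0
```

Request:
carry_out(
  rows=[
    [-0.2,[0,0,-1],[0,0,0]],
    [0.45,[0,0,0],[0,0,0]],
    [0.45,[0,0,0],[0,0,0]],
    [0.45,[0,0,0],[0,0,0]],
    [0.45,[0,0,0],[0,0,0]],
    [0.45,[0,0,-10],[0,0,0]],
    [0.45,[0,0,-30],[0,0,0]],
    [0.6,[0,0,-35],[0,0,0]],
    [0.8,[0,0,-35],[0,0,0]],
    [1,[0,0,-35],[0,0,0]],
  ],
)

```text
time_s: 6.87
tool_pos: [0.451, 0.2993, 0.1569]
eef_rot: [-0.167, 3.137, 0.0]
ft_force: [0.1, -0.3, -0.1]
opening: 0.0828
finger_force: 0.0
```

Request:
carry_out(
  rows=[
    [1,[4,-36,0],[0,0,0]],
    [1,[4,-36,0],[0,0,0]],
    [1,[4,-36,0],[0,0,0]],
    [1,[4,-36,0],[0,0,0]],
    [1,[4,-36,0],[0,0,0]],
    [1,[4,-36,0],[0,0,0]],
    [1,[4,-36,0],[0,0,0]],
    [1,[4,-36,0],[0,0,0]],
    [1,[4,-36,0],[0,0,0]],
    [1,[0,0,0],[0,0,0]],
  ],
)

```text
time_s: 7.7
tool_pos: [0.4499, -0.0312, 0.1554]
eef_rot: [-0.161, 3.136, -0.002]
ft_force: [-0.4, 1.0, 0.1]
opening: 0.0927
finger_force: 0.0
```

Run:
```python
from h import *
import pickle
go(.451,-.0271,.005)
c=snap('wrist');pickle.dump(c,open('w2.pkl','wb'))
u,v=np.round(proj(c,(.451,-.0271,.024))).astype(int);print(u,v)
im=c['image'][:,:,::-1]
b=cv2.resize(im[v-35:v+35,u-35:u+35],None,fx=8,fy=8,interpolation=cv2.INTER_CUBIC)
t=cv2.resize(snap('top')['image'][150:290,110:250,::-1],None,fx=3,fy=3)
o=np.zeros((560,560+420,3),np.uint8);o[:,:560]=b;o[:420,560:]=t
cv2.imwrite('pics/w2.png',cv2.resize(o,(800,457)))
```

```text
t 7.70 tcp [ 0.4499 -0.0312  0.1554] yaw(y_t from +y) 5.9 tilt 0.09 open 0.0927 F [-0.4  1.   0.1]
shift [ -1.4   4.1 150.4]
328 189
```

View pics/w2.png

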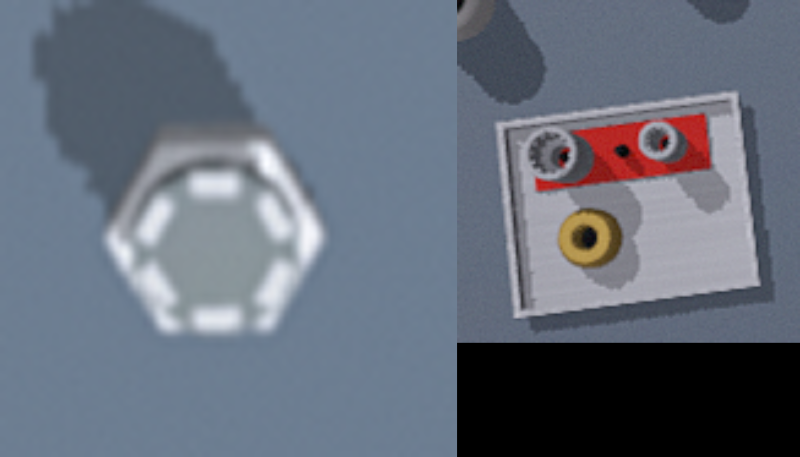

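The crop shows the nut's hexagon with corners exactly left and right, so along the jaw line. Turning 30° puts the pads on flats. The nut's centre is about 2 px left of and 3 px below the prediction, so near (.454,-.029). The washer lies flat in the tray. I'll narrow the jaws to keep clear of the small nut.

Request:
carry_out(
  rows=[
    [0.6,[0,0,0],[0,0,-6]],
    [0.3,[0,0,0],[0,0,-6]],
    [0.08,[0,0,0],[0,0,-6]],
    [0.08,[0,0,0],[0,0,-6]],
    [0.08,[0,0,0],[0,0,-6]],
    [0.08,[-4,-1,0],[0,0,0]],
    [0.08,[0,0,30],[0,0,0]],
    [0.08,[0,0,30],[0,0,0]],
    [0.08,[0,0,30],[0,0,0]],
    [0.08,[0,0,0],[0,0,0]],
  ],
)

```text
time_s: 8.63
tool_pos: [0.4512, -0.0237, 0.0608]
eef_rot: [0.968, -2.982, -0.005]
ft_force: [-1.1, 0.5, -0.7]
opening: 0.0505
finger_force: 0.0
```

Run:
```python
from h import *
import pickle
c=pickle.load(open('w2.pkl','rb'));p=onz(c,325.9,192.3,.024);print(p)
go(*p[:2],.005)
```

```text
[ 0.45392377 -0.02906556  0.024     ]
t 8.63 tcp [ 0.4512 -0.0237  0.0608] yaw(y_t from +y) 36.0 tilt 0.40 open 0.0505 F [-1.1  0.5 -0.7]
shift [ 0.7 -6.3 55.8]
```

Run:
```python
from h import *
for i in range(3): go(.4539,-.0291,.005); c=read_camera('wrist')
go(.4539,-.0291,.005)
```

```text
t 8.63 tcp [ 0.4512 -0.0237  0.0608] yaw(y_t from +y) 36.0 tilt 0.40 open 0.0505 F [-1.1  0.5 -0.7]
shift [ 0.7 -6.3 55.8]
t 8.68 tcp [ 0.4524 -0.024   0.0633] yaw(y_t from +y) 36.0 tilt 0.27 open 0.0502 F [-0.3 -0.5  1. ]
shift [ 1.6 -5.2 58.2]
t 8.73 tcp [ 0.4536 -0.0243  0.0649] yaw(y_t from +y) 36.0 tilt 0.10 open 0.0502 F [ 1.4  0.4 -0.1]
shift [ 2.5 -4.2 59.9]
t 8.78 tcp [ 0.4543 -0.0246  0.0658] yaw(y_t from +y) 36.0 tilt 0.05 open 0.0503 F [ 0.7 -0.6  1.2]
shift [ 3.  -3.4 60.8]
```

Request:
carry_out(
  rows=[
    [0.08,[3,-3,20],[0,0,0]],
    [0.08,[0,0,20],[0,0,0]],
    [0.08,[0,0,15],[0,0,0]],
    [0.08,[0,0,6],[0,0,0]],
    [0.08,[0,0,0],[0,0,0]],
    [0.08,[0,0,0],[0,0,0]],
    [-0.7,[0,0,0],[0,0,0]],
    [-0.7,[0,0,0],[0,0,0]],
    [-0.7,[0,0,0],[0,0,0]],
    [-0.7,[0,0,0],[0,0,0]],
  ],
)

```text
time_s: 9.62
tool_pos: [0.4532, -0.0293, 0.0041]
eef_rot: [-0.973, 2.987, -0.001]
ft_force: [0.2, 1.3, 0.3]
opening: 0.0281
finger_force: 0.5
```

Request:
carry_out(
  rows=[
    [-0.7,[0,0,0],[0,0,0]],
    [-0.7,[0,0,0],[0,0,0]],
    [-0.7,[0,0,0],[0,0,0]],
    [-0.7,[0,0,0],[0,0,0]],
    [-0.7,[0,0,0],[0,0,0]],
    [-0.7,[0,0,-30],[0,0,0]],
    [-0.7,[0,0,-35],[0,0,0]],
    [-0.7,[0,0,-35],[0,0,0]],
    [-0.7,[0,0,0],[0,0,0]],
    [-0.7,[0,0,0],[0,0,0]],
  ],
)

```text
time_s: 10.45
tool_pos: [0.4538, -0.0294, 0.1049]
eef_rot: [-0.972, 2.984, -0.002]
ft_force: [-0.5, -0.1, -1.8]
opening: 0.0265
finger_force: 25.0
```

Run:
```python
from h import *
go(.456,.220,.010)
```

```text
t 10.45 tcp [ 0.4538 -0.0294  0.1049] yaw(y_t from +y) 36.1 tilt 0.19 open 0.0265 F [-0.5 -0.1 -1.8]
shift [-148.5  200.5   94.7]
```

Request:
carry_out(
  rows=[
    [-0.7,[-18.5,25,0],[0,0,0]],
    [-0.7,[-18.5,25,0],[0,0,0]],
    [-0.7,[-18.5,25,0],[0,0,0]],
    [-0.7,[-18.5,25,0],[0,0,0]],
    [-0.7,[-18.5,25,0],[0,0,0]],
    [-0.7,[-18.5,25,0],[0,0,0]],
    [-0.7,[-18.5,25,0],[0,0,0]],
    [-0.7,[-18.5,25,0],[0,0,0]],
    [-0.7,[0,0,0],[0,0,0]],
    [-0.7,[0,0,0],[0,0,0]],
  ],
)

```text
time_s: 11.28
tool_pos: [0.4537, 0.2203, 0.1019]
eef_rot: [0.976, -2.983, 0.0]
ft_force: [0.2, -0.3, -0.3]
opening: 0.0268
finger_force: 25.0
```

Request:
carry_out(
  rows=[
    [-0.7,[0,0,25],[0,0,0]],
    [-0.7,[0,0,25],[0,0,0]],
    [-0.7,[0,0,20],[0,0,0]],
    [-0.7,[0,0,10],[0,0,0]],
    [-0.7,[0,0,6],[0,0,0]],
    [-0.7,[0,0,3],[0,0,0]],
    [-0.7,[0,0,0],[0,0,0]],
    [-0.7,[0,0,0],[0,0,0]],
    [-0.7,[0,0,0],[0,0,0]],
    [-0.7,[0,0,0],[0,0,0]],
  ],
)

```text
time_s: 12.12
tool_pos: [0.4552, 0.2197, 0.0153]
eef_rot: [-0.973, 2.986, 0.0]
ft_force: [0.6, 0.5, -1.0]
opening: 0.0269
finger_force: 25.0
```

Run:
```python
from h import *
go(.456,.220,.0075)
```

```text
t 12.12 tcp [0.4552 0.2197 0.0153] yaw(y_t from +y) 36.1 tilt 0.07 open 0.0269 F [ 0.6  0.5 -1. ]
shift [-0.8 -0.2  7.8]
```

Request:
carry_out(
  rows=[
    [-0.7,[0,0,4],[0,0,0]],
    [-0.7,[0,0,2.5],[0,0,0]],
    [-0.7,[0,0,1],[0,0,0]],
    [-0.7,[0,0,0],[0,0,0]],
    [-0.7,[0,0,0],[0,0,0]],
    [0,[0,0,0],[0,0,0]],
    [0,[0,0,0],[0,0,0]],
    [0,[0,0,0],[0,0,0]],
    [0,[0,0,0],[0,0,0]],
    [0,[0,0,-10],[0,0,0]],
  ],
)

```text
time_s: 12.95
tool_pos: [0.4539, 0.2192, 0.0162]
eef_rot: [0.972, -2.985, 0.0]
ft_force: [-0.2, -0.3, 0.0]
opening: 0.046
finger_force: 0.0
```

Request:
carry_out(
  rows=[
    [0,[0,0,-30],[0,0,0]],
    [0,[0,0,-35],[0,0,0]],
    [0.3,[0,0,-40],[0,0,0]],
    [0.6,[0,0,-35],[0,0,0]],
    [1,[-29,0,0],[0,0,0]],
    [1,[-29,0,0],[0,0,0]],
    [1,[-29,0,0],[0,0,0]],
    [1,[0,0,0],[0,0,-7]],
    [1,[0,0,0],[0,0,-7]],
    [1,[0,0,0],[0,0,-7]],
  ],
)

```text
time_s: 13.78
tool_pos: [0.5251, 0.271, 0.1576]
eef_rot: [1.51, -2.755, -0.0]
ft_force: [0.1, 0.1, -0.4]
opening: 0.092
finger_force: 0.0
```

Request:
carry_out(
  rows=[
    [1,[0,0,0],[0,0,-7]],
    [1,[0,0,0],[0,0,-7]],
    [1,[0,0,0],[0,0,-7]],
    [1,[0,0,0],[0,0,-7]],
    [1,[0,0,0],[0,0,-7]],
    [1,[0,0,0],[0,0,-4]],
    [1,[0,0,0],[0,0,0]],
    [1,[0,0,0],[0,0,0]],
    [1,[0,0,0],[0,0,0]],
    [1,[0,0,0],[0,0,0]],
  ],
)

```text
time_s: 14.62
tool_pos: [0.525, 0.2708, 0.1573]
eef_rot: [-2.334, 2.102, -0.0]
ft_force: [-0.6, -0.6, -0.7]
opening: 0.0929
finger_force: 0.0
```

Run:
```python
from h import *
import pickle
print(np.round(get_state()['joints'],2))
go(.526,.272,.155)
c=snap('wrist','w3.png');pickle.dump(c,open('w3.pkl','wb'))
print(proj(c,(.526,.272,.024)))
```

```text
[ 0.4   0.49  1.6  -0.    1.05 -2.85]
t 14.62 tcp [0.525  0.2708 0.1573] yaw(y_t from +y) 96.0 tilt 0.01 open 0.0929 F [-0.6 -0.6 -0.7]
shift [-1.1 -1.1  2.3]
[322.92743769 191.46538783]
```

View pics/w3.png

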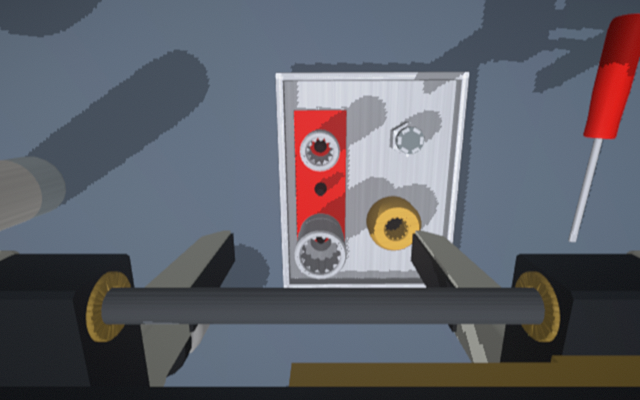

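The view shows the empty post at (320,188), the small socket's rim at (320,151), the big socket's rim at (321,254), and the nut and washer flat on the floor. Joint 6 is at its limit, so I'll use the opposite yaw (half turn). First, the post is measured.

Run:
```python
from h import *
import pickle
c=pickle.load(open('w3.pkl','rb'));im=c['image'].astype(int)
def world(T,x,y):
    a=(T[3]+T[4])/2; return T[0]+np.array([np.cos(a)*x-np.sin(a)*y,np.sin(a)*x+np.cos(a)*y])
r=im[178:200,308:334]; m=(r.max(2)<75).astype(np.uint8)
n,l,s,ce=cv2.connectedComponentsWithStats(m)
for i in range(1,n):
    if s[i,4]>20: print('post blob',s[i],ce[i]+[308,178])
for z in(.017,.024,.027): print(z,onz(c,320.3,188,z))
S=onz(c,319.7,151,.053);B=onz(c,320.8,254,.061);print('small rim',S,'big rim',B)
# tray corners outer top
q=[onz(c,u,v,.016)[:2] for u,v in [(277,73),(468,73)]];print(q,np.linalg.norm(q[0]-q[1]))
t=q[1]-q[0];print('tray angle',np.degrees(np.arctan2(-t[1],-t[0])))
```

```text
post blob [ 7  5 11 12 99] [320.28282828 188.29292929]
0.017 [0.52859045 0.27064532 0.017     ]
0.024 [0.5287012  0.26904244 0.024     ]
0.027 [0.52874867 0.26835549 0.027     ]
small rim [0.53272886 0.23245338 0.053     ] big rim [0.52307237 0.31674199 0.061     ]
[array([0.57570095, 0.17452381]), array([0.41351388, 0.1575464 ])] 0.16307323411152472
tray angle 5.975840674803477
```

Request:
carry_out(
  rows=[
    [1,[0,0,0],[0,0,7]],
    [1,[0,0,0],[0,0,7]],
    [1,[0,0,0],[0,0,7]],
    [1,[0,0,0],[0,0,7]],
    [1,[0,0,0],[0,0,7]],
    [1,[0,0,0],[0,0,7]],
    [1,[0,0,0],[0,0,7]],
    [1,[0,0,0],[0,0,7]],
    [1,[0,0,0],[0,0,7]],
    [1,[0,0,0],[0,0,7]],
  ],
)

```text
time_s: 15.5
tool_pos: [0.5251, 0.2708, 0.1572]
eef_rot: [0.698, -3.063, 0.0]
ft_force: [-0.5, 0.7, -0.6]
opening: 0.0929
finger_force: 0.0
```

Request:
carry_out(
  rows=[
    [1,[0,0,0],[0,0,7]],
    [1,[0,0,0],[0,0,7]],
    [1,[0,0,0],[0,0,7]],
    [1,[0,0,0],[0,0,7]],
    [1,[0,0,0],[0,0,7]],
    [1,[0,0,0],[0,0,7]],
    [1,[0,0,0],[0,0,7]],
    [1,[0,0,0],[0,0,7]],
    [1,[0,0,0],[0,0,7]],
    [1,[0,0,0],[0,0,7]],
  ],
)

```text
time_s: 16.33
tool_pos: [0.525, 0.2708, 0.1571]
eef_rot: [-1.185, -2.909, 0.0]
ft_force: [0.1, -0.2, 0.4]
opening: 0.093
finger_force: 0.0
```

Request:
carry_out(
  rows=[
    [1,[0,0,0],[0,0,7]],
    [1,[0,0,0],[0,0,7]],
    [1,[0,0,0],[0,0,7]],
    [1,[0,0,0],[0,0,7]],
    [1,[0,0,0],[0,0,7]],
    [1,[0,0,0],[0,0,5]],
    [1,[0,0,0],[0,0,0]],
    [1,[0,0,0],[0,0,0]],
    [1,[0,0,0],[0,0,0]],
    [1,[0,0,0],[0,0,0]],
  ],
)

```text
time_s: 17.17
tool_pos: [0.525, 0.2708, 0.1571]
eef_rot: [2.098, 2.338, -0.0]
ft_force: [-0.5, 0.5, 0.9]
opening: 0.0931
finger_force: 0.0
```

Run:
```python
from h import *
import pickle
go(.5581,.0179,.155)
c=snap('wrist','w4.png');pickle.dump(c,open('w4.pkl','wb'))
im=c['image'].astype(int);u,v=np.round(proj(c,(.526,.272,.024))).astype(int);print(u,v)
r=im[v-12:v+13,u-13:u+14];m=(r.max(2)<75).astype(np.uint8)
n,l,s,ce=cv2.connectedComponentsWithStats(m)
for i in range(1,n):
    if s[i,4]>12: print('post blob',s[i],ce[i]+[u-13,v-12],onz(c,*(ce[i]+[u-13,v-12]),.024))
```

```text
t 17.17 tcp [0.525  0.2708 0.1571] yaw(y_t from +y) -83.8 tilt 0.01 open 0.0931 F [-0.5  0.5  0.9]
shift [-255.     5.6    2.1]
322 186
post blob [ 11   4  11  12 104] [324.90384615 183.60576923] [0.52822249 0.27491694 0.024     ]
```

The two half-turned views put the post at (.5287,.2690) and (.5282,.2749), so the mean is (.5285,.272), with mount bias cancelled. The neighbours' rims agree with the 40/46 mm spacing. Now over the prop socket.

Request:
carry_out(
  rows=[
    [1,[-32,0.7,0],[0,0,0]],
    [1,[-32,0.7,0],[0,0,0]],
    [1,[-32,0.7,0],[0,0,0]],
    [1,[-32,0.7,0],[0,0,0]],
    [1,[-32,0.7,0],[0,0,0]],
    [1,[-32,0.7,0],[0,0,0]],
    [1,[-32,0.7,0],[0,0,0]],
    [1,[-31,0.7,0],[0,0,0]],
    [1,[0,0,0],[0,0,0]],
    [1,[0,0,0],[0,0,0]],
  ],
)

```text
time_s: 18.05
tool_pos: [0.5578, 0.0166, 0.1571]
eef_rot: [-2.102, -2.334, -0.0]
ft_force: [1.0, -0.0, 0.3]
opening: 0.0931
finger_force: 0.0
```

Run:
```python
from h import *
import pickle
go(.5581,.0179,.020)
c=snap('wrist');pickle.dump(c,open('w5.pkl','wb'))
u,v=np.round(proj(c,(.5581,.0179,.05))).astype(int);print(u,v)
cv2.imwrite('pics/w5.png',cv2.resize(c['image'][v-40:v+50,u-45:u+45,::-1],None,fx=6,fy=6,interpolation=cv2.INTER_CUBIC))
```

```text
t 18.05 tcp [0.5578 0.0166 0.1571] yaw(y_t from +y) -84.0 tilt 0.01 open 0.0931 F [ 1.  -0.   0.3]
shift [  1.2   0.5 137.1]
321 193
```

View pics/w5.png

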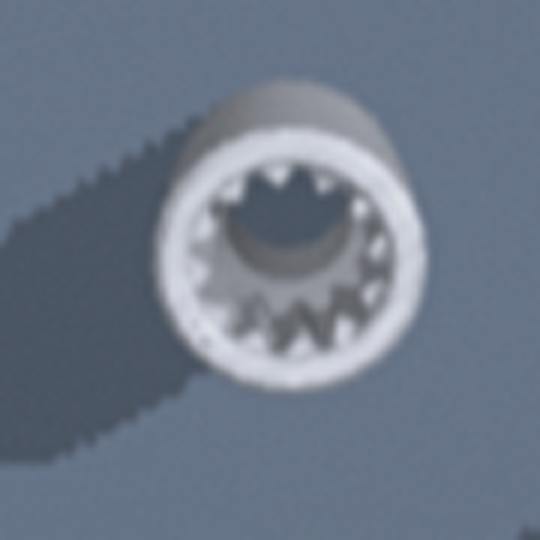

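The rim centre is at crop (292,258), px (324.3,195.6).

Run:
```python
from h import *
import pickle
c=pickle.load(open('w5.pkl','rb'))
p=onz(c,324.3,195.6,.05);print(p, np.round(c['extrinsics'],3).tolist());go(*p[:2],.02)
```

```text
[0.56073127 0.01615058 0.05      ] [[0.995, -0.101, -0.028, 0.552], [0.104, 0.962, 0.251, 0.085], [0.001, -0.253, 0.968, 0.323], [0.0, 0.0, 0.0, 1.0]]
t 18.10 tcp [0.5576 0.0177 0.1571] yaw(y_t from +y) -83.9 tilt 0.01 open 0.0931 F [ 0.2 -0.5 -0.3]
shift [ -1.9   3.  137.1]
```

Request:
carry_out(
  rows=[
    [1,[-1.5,3,20],[0,0,0]],
    [1,[0,0,30],[0,0,0]],
    [1,[0,0,30],[0,0,0]],
    [1,[0,0,30],[0,0,0]],
    [1,[0,0,17],[0,0,0]],
    [1,[0,0,10],[0,0,0]],
    [1,[0,0,0],[0,0,0]],
    [1,[0,0,0],[0,0,0]],
    [-0.4,[0,0,0],[0,0,0]],
    [-0.4,[0,0,0],[0,0,0]],
  ],
)

```text
time_s: 18.93
tool_pos: [0.5616, 0.0168, 0.0215]
eef_rot: [2.099, 2.335, 0.002]
ft_force: [-0.4, 0.1, -0.5]
opening: 0.0841
finger_force: 0.0
```

Request:
carry_out(
  rows=[
    [-0.4,[0,0,0],[0,0,0]],
    [-0.4,[0,0,0],[0,0,0]],
    [-0.4,[0,0,0],[0,0,0]],
    [-0.4,[0,0,0],[0,0,0]],
    [-0.4,[0,0,0],[0,0,0]],
    [-0.4,[0,0,0],[0,0,0]],
    [-0.4,[0,0,0],[0,0,0]],
    [-0.4,[0,0,0],[0,0,0]],
    [-0.4,[0,0,0],[0,0,0]],
    [-0.4,[0,0,0],[0,0,0]],
  ],
)

```text
time_s: 19.77
tool_pos: [0.5605, 0.0166, 0.0201]
eef_rot: [-2.1, -2.336, 0.001]
ft_force: [-3.4, -0.9, 2.1]
opening: 0.0383
finger_force: 25.0
```

Run:
```python
from h import *
import pickle
go(.5284,.272,.13)
c=snap('wrist','w6.png');pickle.dump(c,open('w6.pkl','wb'))
t=get_state()['tool_pos'];print('px of rim if centred',proj(c,(t[0],t[1],.05)))
for p in [(324,240),(324,250),(324,260),(324,270)]: print(p,onz(c,*p,.05))
```

```text
t 19.77 tcp [0.5605 0.0166 0.0201] yaw(y_t from +y) -83.9 tilt 0.04 open 0.0383 F [-3.4 -0.9  2.1]
shift [ 257.3   -5.  -109.9]
px of rim if centred [319.73620805 270.59436666]
(324, 240) [0.56088145 0.0311061  0.05      ]
(324, 250) [0.56137631 0.02651582 0.05      ]
(324, 260) [0.56187916 0.02185137 0.05      ]
(324, 270) [0.5623902  0.01711096 0.05      ]
```

View pics/w6.png

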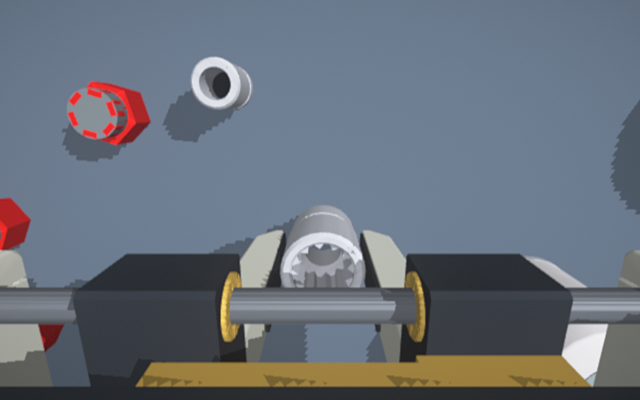

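The rim is at (322.5,271), centred in the jaws within about 1 mm. Lifting and carrying it to the post.

Request:
carry_out(
  rows=[
    [-0.4,[0,0,-30],[0,0,0]],
    [-0.4,[0,0,-40],[0,0,0]],
    [-0.4,[0,0,-40],[0,0,0]],
    [-0.4,[32,-0.6,0],[0,0,0]],
    [-0.4,[32,-0.6,0],[0,0,0]],
    [-0.4,[32,-0.6,0],[0,0,0]],
    [-0.4,[32,-0.6,0],[0,0,0]],
    [-0.4,[32,-0.6,0],[0,0,0]],
    [-0.4,[32,-0.6,0],[0,0,0]],
    [-0.4,[32,-0.6,0],[0,0,0]],
  ],
)

```text
time_s: 20.65
tool_pos: [0.5325, 0.2406, 0.1299]
eef_rot: [2.1, 2.336, 0.0]
ft_force: [1.5, -0.3, -2.5]
opening: 0.0384
finger_force: 25.0
```

Request:
carry_out(
  rows=[
    [-0.4,[25,-0.6,0],[0,0,0]],
    [-0.4,[8,0,0],[0,0,0]],
    [-0.4,[0,0,10],[0,0,0]],
    [-0.4,[0,0,15],[0,0,0]],
    [-0.4,[0,0,0],[0,0,0]],
    [-0.4,[0,0,0],[0,0,0]],
    [-0.4,[0,0,0],[0,0,0]],
    [-0.4,[0,0,0],[0,0,0]],
    [-0.4,[0,0,0],[0,0,0]],
    [-0.4,[0,0,0],[0,0,0]],
  ],
)

```text
time_s: 21.48
tool_pos: [0.5291, 0.2715, 0.1056]
eef_rot: [2.1, 2.336, 0.001]
ft_force: [0.2, -0.8, -1.9]
opening: 0.0383
finger_force: 25.0
```

Run:
```python
from h import *
go(.5282,.272,.105)
```

```text
t 21.48 tcp [0.5291 0.2715 0.1056] yaw(y_t from +y) -83.9 tilt 0.05 open 0.0383 F [ 0.2 -0.8 -1.9]
shift [ 0.6 -0.8  0.6]
```

Request:
carry_out(
  rows=[
    [-0.4,[0.5,-0.8,10],[0,0,0]],
    [-0.4,[0,0,10],[0,0,0]],
    [-0.4,[0,0,10],[0,0,0]],
    [-0.4,[0,0,10],[0,0,0]],
    [-0.4,[0,0,8],[0,0,0]],
    [-0.4,[0,0,0],[0,0,0]],
    [-0.4,[0,0,0],[0,0,0]],
    [-0.4,[0,0,0],[0,0,0]],
    [-0.4,[0,0,0],[0,0,0]],
    [-0.4,[0,0,0],[0,0,0]],
  ],
)

```text
time_s: 22.32
tool_pos: [0.5283, 0.2722, 0.0577]
eef_rot: [2.1, 2.336, 0.001]
ft_force: [0.4, -0.1, -2.4]
opening: 0.0383
finger_force: 25.0
```

Run:
```python
from h import *
go(.5282,.272,.0275)
s=snap('scene')['image'][110:220,330:470,::-1];w=snap('wrist')['image'][100:320,190:450,::-1]
a=cv2.resize(s,(420,330),interpolation=cv2.INTER_CUBIC);b=cv2.resize(w,(380,330),interpolation=cv2.INTER_CUBIC)
cv2.imwrite('pics/p1.png',np.hstack([a,b]))
```

```text
t 22.32 tcp [0.5283 0.2722 0.0577] yaw(y_t from +y) -83.9 tilt 0.05 open 0.0383 F [ 0.4 -0.1 -2.4]
shift [-0.2 -0.1 30.2]
```

View pics/p1.png

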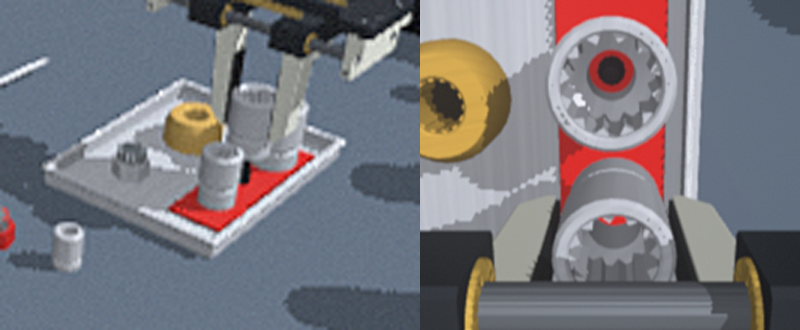

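The held socket hangs between the neighbours with free space on both sides, and red shows through its bore. Lowering slowly.

Request:
carry_out(
  rows=[
    [-0.4,[0,0,3],[0,0,0]],
    [-0.4,[0,0,3],[0,0,0]],
    [-0.4,[0,0,3],[0,0,0]],
    [-0.4,[0,0,3],[0,0,0]],
    [-0.4,[0,0,3],[0,0,0]],
    [-0.4,[0,0,0],[0,0,0]],
    [-0.4,[0,0,0],[0,0,0]],
    [-0.4,[0,0,0],[0,0,0]],
    [-0.4,[0,0,0],[0,0,0]],
    [-0.4,[0,0,0],[0,0,0]],
  ],
)

```text
time_s: 23.25
tool_pos: [0.5281, 0.2722, 0.0423]
eef_rot: [2.1, 2.336, 0.0]
ft_force: [-0.2, -0.7, -1.9]
opening: 0.0387
finger_force: 25.0
```

Request:
carry_out(
  rows=[
    [-0.4,[0,0,3],[0,0,0]],
    [-0.4,[0,0,3],[0,0,0]],
    [-0.4,[0,0,3],[0,0,0]],
    [-0.4,[0,0,3],[0,0,0]],
    [-0.4,[0,0,1.5],[0,0,0]],
    [-0.4,[0,0,1],[0,0,0]],
    [-0.4,[0,0,0],[0,0,0]],
    [-0.4,[0,0,0],[0,0,0]],
    [-0.4,[0,0,0],[0,0,0]],
    [-0.4,[0,0,0],[0,0,0]],
  ],
)

```text
time_s: 24.08
tool_pos: [0.528, 0.2721, 0.0278]
eef_rot: [2.1, 2.336, 0.0]
ft_force: [-0.2, 0.7, -2.2]
opening: 0.0386
finger_force: 25.0
```

Request:
carry_out(
  rows=[
    [-0.4,[0,0,1],[0,0,0]],
    [-0.4,[0,0,0],[0,0,0]],
    [-0.4,[0,0,0],[0,0,0]],
    [0.3,[0,0,0],[0,0,0]],
    [0.3,[0,0,0],[0,0,0]],
    [0.3,[0,0,0],[0,0,0]],
    [0.3,[0,0,0],[0,0,0]],
    [0.3,[0,0,-10],[0,0,0]],
    [0.3,[0,0,-20],[0,0,0]],
    [0.3,[0,0,-30],[0,0,0]],
  ],
)

```text
time_s: 24.92
tool_pos: [0.5267, 0.2716, 0.086]
eef_rot: [-2.099, -2.335, 0.006]
ft_force: [-0.1, -0.3, -0.2]
opening: 0.0603
finger_force: 0.0
```

Request:
carry_out(
  rows=[
    [0.3,[0,0,-35],[0,0,0]],
    [0.6,[0,0,-35],[0,0,0]],
    [1,[0,0,0],[0,0,0]],
    [1,[0,0,0],[0,0,0]],
    [1,[0,0,0],[0,0,7]],
    [1,[0,0,0],[0,0,7]],
    [1,[0,0,0],[0,0,7]],
    [1,[0,0,0],[0,0,7]],
    [1,[0,0,0],[0,0,7]],
    [1,[0,0,0],[0,0,7]],
  ],
)

```text
time_s: 25.75
tool_pos: [0.5272, 0.2718, 0.1552]
eef_rot: [-2.802, -1.42, 0.004]
ft_force: [0.8, 0.1, 0.1]
opening: 0.0931
finger_force: 0.0
```

Run:
```python
from h import *
import pickle
print(get_state()['joints'].round(2));go(.683,-.014,.155)
s=snap('scene')['image'][110:220,330:470,::-1];w=snap('top')['image'][170:290,110:250,::-1]
cv2.imwrite('pics/p2.png',np.hstack([cv2.resize(s,(420,330),interpolation=cv2.INTER_CUBIC),cv2.resize(w,(380,330),interpolation=cv2.INTER_CUBIC)]))
```

```text
[ 0.4   0.5   1.6  -0.    1.05  1.03]
t 25.75 tcp [0.5272 0.2718 0.1552] yaw(y_t from +y) -126.3 tilt 0.14 open 0.0931 F [0.8 0.1 0.1]
shift [-1.383e+02  2.946e+02  1.000e-01]
```

View pics/p2.png

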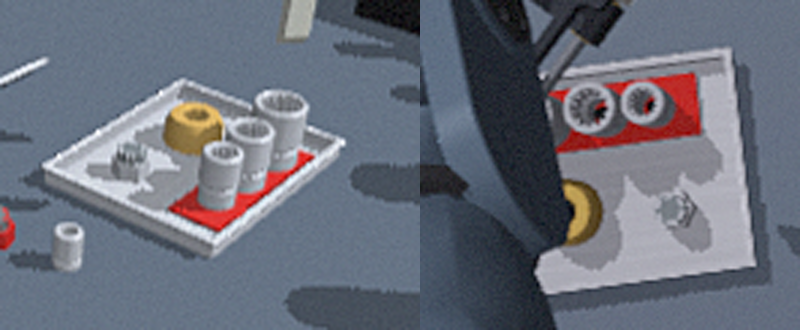

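The prop socket stands seated on the middle post with both neighbours upright, and the washer and nut are flat. Next is the oil filter.

Request:
carry_out(
  rows=[
    [1,[0,0,0],[0,0,7]],
    [1,[0,0,0],[0,0,7]],
    [1,[0,0,0],[0,0,7]],
    [1,[0,0,0],[0,0,7]],
    [1,[0,0,0],[0,0,7]],
    [1,[0,0,0],[0,0,7]],
    [1,[0,0,0],[0,0,4]],
    [1,[12,30,0],[0,0,0]],
    [1,[12,30,0],[0,0,0]],
    [1,[12,30,0],[0,0,0]],
  ],
)

```text
time_s: 26.68
tool_pos: [0.5762, 0.1872, 0.1558]
eef_rot: [3.133, 0.231, -0.002]
ft_force: [0.5, 1.1, 0.9]
opening: 0.0931
finger_force: 0.0
```

Request:
carry_out(
  rows=[
    [1,[12,30,0],[0,0,0]],
    [1,[12,30,0],[0,0,0]],
    [1,[12,30,0],[0,0,0]],
    [1,[12,30,0],[0,0,0]],
    [1,[12,30,0],[0,0,0]],
    [1,[12,30,0],[0,0,0]],
    [1,[8,3,0],[0,0,0]],
    [1,[0,0,0],[0,0,0]],
    [1,[0,0,0],[0,0,0]],
    [1,[0,0,0],[0,0,0]],
  ],
)

```text
time_s: 27.52
tool_pos: [0.6804, 0.019, 0.1561]
eef_rot: [-3.133, -0.226, 0.002]
ft_force: [-0.8, 0.5, 0.1]
opening: 0.093
finger_force: 0.0
```

Run:
```python
from h import *
import pickle
go(.6835,-.0143,.025)
c=snap('wrist');im=c['image'].astype(int)
u,v=proj(c,(.6835,-.0143,.07));print('pred',u,v)
# dome disc: greyish-green disc on white top
u,v=int(u),int(v);r=im[v-45:v+46,u-45:u+46];m=(r.min(2)>170).astype(np.uint8)
n,l,s,ce=cv2.connectedComponentsWithStats(m);i=1+s[1:,4].argmax();print('white blob',s[i],ce[i]+[u-45,v-45])
x,y,w,h=s[i,:4];print(onz(c,x+w/2+u-45,y+h/2+v-45,.065))
```

```text
t 27.52 tcp [0.6804 0.019  0.1561] yaw(y_t from +y) -171.8 tilt 0.08 open 0.0930 F [-0.8  0.5  0.1]
shift [ -1.5  33.5 131. ]
pred 364.1856207196255 206.53517727957936
white blob [   7    0   74   77 4543] [361.67334361 198.84987893]
[ 0.68768389 -0.01322066  0.065     ]
```

Request:
carry_out(
  rows=[
    [1,[0,17,0],[0,0,0]],
    [1,[0,16,0],[0,0,0]],
    [1,[0,0,0],[0,0,0]],
    [1,[0,0,0],[0,0,0]],
    [1,[0,0,30],[0,0,0]],
    [1,[0,0,30],[0,0,0]],
    [1,[0,0,30],[0,0,0]],
    [1,[0,0,25],[0,0,0]],
    [1,[0,0,15],[0,0,0]],
    [1,[0,0,0],[0,0,0]],
  ],
)

```text
time_s: 28.4
tool_pos: [0.6839, -0.0142, 0.0233]
eef_rot: [-3.133, -0.222, 0.008]
ft_force: [-0.2, 0.5, -0.3]
opening: 0.0926
finger_force: 0.0
```

Request:
carry_out(
  rows=[
    [0.2,[0,0,0],[0,0,0]],
    [0.2,[0,0,0],[0,0,0]],
    [0.2,[0,0,0],[0,0,0]],
    [0.2,[0,0,0],[0,0,0]],
    [0.2,[0,0,0],[0,0,0]],
    [0.2,[0,0,0],[0,0,0]],
    [0.2,[0,0,0],[0,0,0]],
    [0.2,[0,0,0],[0,0,0]],
    [0.2,[0,0,0],[0,0,0]],
    [0.2,[0,0,0],[0,0,0]],
  ],
)

```text
time_s: 29.23
tool_pos: [0.6863, -0.0145, 0.0276]
eef_rot: [-3.134, -0.221, -0.002]
ft_force: [-1.6, 1.4, 6.7]
opening: 0.0619
finger_force: 25.0
```

Run:
```python
from h import *
import pickle
P,T,U=pickle.load(open('m.pkl','rb'))
def w(T,x,y):
    a=(T[3]+T[4])/2; return T[0]+np.array([np.cos(a)*x-np.sin(a)*y,np.sin(a)*x+np.cos(a)*y])
print('filter',w(U,0,.03),'plug',w(U,0,-.045)); go(*w(U,0,.03),.03)
```

```text
filter [ 0.47470415 -0.25546489] plug [ 0.48451099 -0.32982096]
t 29.23 tcp [ 0.6863 -0.0145  0.0276] yaw(y_t from +y) -171.9 tilt 0.07 open 0.0619 F [-1.6  1.4  6.7]
shift [-243.4  208.9   -2.6]
```

Request:
carry_out(
  rows=[
    [0.2,[0,0,-25],[0,0,0]],
    [0.2,[0,0,-35],[0,0,0]],
    [0.2,[0,0,-40],[0,0,0]],
    [0.2,[-27,23.4,0],[0,0,0]],
    [0.2,[-27,23.4,0],[0,0,0]],
    [0.2,[-27,23.4,0],[0,0,0]],
    [0.2,[-27,23.4,0],[0,0,0]],
    [0.2,[-27,23.4,0],[0,0,0]],
    [0.2,[-27,23.4,0],[0,0,0]],
    [0.2,[-27,23.4,0],[0,0,0]],
  ],
)

```text
time_s: 30.07
tool_pos: [0.5202, -0.2042, 0.1265]
eef_rot: [-3.134, -0.222, 0.001]
ft_force: [0.3, -0.5, -1.8]
opening: 0.0618
finger_force: 25.0
```

Request:
carry_out(
  rows=[
    [0.2,[-26,23.4,0],[0,0,0]],
    [0.2,[-26,23.4,0],[0,0,0]],
    [0.2,[0,0,0],[0,0,0]],
    [0.2,[0,0,20],[0,0,0]],
    [0.2,[0,0,30],[0,0,0]],
    [0.2,[0,0,20],[0,0,0]],
    [0.2,[0,0,10],[0,0,0]],
    [0.2,[0,0,0],[0,0,0]],
    [0.2,[0,0,0],[0,0,0]],
    [0.2,[0,0,0],[0,0,0]],
  ],
)

```text
time_s: 30.9
tool_pos: [0.4776, -0.2573, 0.0478]
eef_rot: [3.133, 0.222, 0.002]
ft_force: [0.0, -0.1, -1.6]
opening: 0.0619
finger_force: 25.0
```

Run:
```python
from h import *
go(.477,-.257,.0306)
```

```text
t 30.90 tcp [ 0.4776 -0.2573  0.0478] yaw(y_t from +y) -171.9 tilt 0.10 open 0.0619 F [ 0.  -0.1 -1.6]
shift [-0.6 -0.4 17.2]
```

Request:
carry_out(
  rows=[
    [0.2,[0,0,5],[0,0,0]],
    [0.2,[0,0,5],[0,0,0]],
    [0.2,[0,0,4],[0,0,0]],
    [0.2,[0,0,1.5],[0,0,0]],
    [0.2,[0,0,0.5],[0,0,0]],
    [0.2,[0,0,0],[0,0,0]],
    [0.2,[0,0,0],[0,0,0]],
    [0.2,[0,0,0],[0,0,0]],
    [0.2,[0,0,0],[0,0,0]],
    [0.2,[0,0,0],[0,0,0]],
  ],
)

```text
time_s: 31.73
tool_pos: [0.4769, -0.257, 0.0307]
eef_rot: [3.134, 0.221, 0.0]
ft_force: [0.6, -0.1, -3.0]
opening: 0.0617
finger_force: 25.0
```

Request:
carry_out(
  rows=[
    [0.2,[0,0,1],[0,0,0]],
    [0.2,[0,0,0.5],[0,0,0]],
    [0.2,[0,0,0.5],[0,0,0]],
    [0.2,[0,0,0],[0,0,0]],
    [0.2,[0,0,0],[0,0,0]],
    [0.2,[0,0,0],[0,0,0]],
    [0.2,[0,0,0],[0,0,0]],
    [0.2,[0,0,0],[0,0,0]],
    [0.2,[0,0,0],[0,0,0]],
    [0.2,[0,0,0],[0,0,0]],
  ],
)

```text
time_s: 32.57
tool_pos: [0.477, -0.257, 0.0305]
eef_rot: [3.134, 0.221, 0.0]
ft_force: [-8.1, 4.6, 24.5]
opening: 0.0615
finger_force: 25.0
```

Request:
carry_out(
  rows=[
    [0.2,[0,0,-1.5],[0,0,0]],
    [0.2,[0,0,0],[0,0,0]],
    [1,[0,0,0],[0,0,0]],
    [1,[0,0,0],[0,0,0]],
    [1,[0,0,0],[0,0,0]],
    [1,[0,0,0],[0,0,0]],
    [1,[0,0,-15],[0,0,0]],
    [1,[0,0,-35],[0,0,0]],
    [1,[0,0,-40],[0,0,0]],
    [1,[0,0,-40],[0,0,0]],
  ],
)

```text
time_s: 33.4
tool_pos: [0.4763, -0.2566, 0.1613]
eef_rot: [-3.133, -0.221, 0.002]
ft_force: [1.1, 0.6, -0.0]
opening: 0.0925
finger_force: 0.0
```

Request:
carry_out(
  rows=[
    [1,[31,-12.5,0],[0,0,0]],
    [1,[31,-12.5,0],[0,0,0]],
    [1,[31,-12.5,0],[0,0,0]],
    [1,[31,-12.5,0],[0,0,0]],
    [1,[31,-12.5,0],[0,0,0]],
    [1,[31,-12.5,0],[0,0,0]],
    [1,[20,-8,0],[0,0,0]],
    [1,[10,-4,0],[0,0,0]],
    [1,[0,0,0],[0,0,0]],
    [1,[0,0,0],[0,0,0]],
  ],
)

```text
time_s: 34.23
tool_pos: [0.6782, -0.1403, 0.1595]
eef_rot: [-3.134, -0.222, 0.001]
ft_force: [0.5, -0.3, 0.1]
opening: 0.0929
finger_force: 0.0
```

Run:
```python
from h import *
go(.679,-.140,.035)
c=snap('wrist');im=c['image'].astype(int)
u,v=proj(c,(.679,-.140,.075));print('pred',u,v)
u,v=int(u),int(v);r=im[v-35:v+36,u-35:u+36];m=(r.min(2)>165).astype(np.uint8)
n,l,s,ce=cv2.connectedComponentsWithStats(m)
for i in range(1,n):
    if s[i,4]>60:
        x,y,w,h=s[i,:4];print(s[i]+np.array([u-35,v-35,0,0,0]),onz(c,x+w/2+u-35.5,y+h/2+v-35.5,.075))
```

```text
t 34.23 tcp [ 0.6782 -0.1403  0.1595] yaw(y_t from +y) -171.9 tilt 0.05 open 0.0929 F [ 0.5 -0.3  0.1]
shift [ 1.000e+00 -1.000e-01  1.245e+02]
pred 320.6896869869342 203.93747715400207
[307 187  32  32 419] [ 0.68032696 -0.14121206  0.075     ]
```

Request:
carry_out(
  rows=[
    [0.3,[2,1,0],[0,0,0]],
    [0.15,[0,0,0],[0,0,0]],
    [0.15,[0,0,30],[0,0,0]],
    [0.15,[0,0,30],[0,0,0]],
    [0.15,[0,0,30],[0,0,0]],
    [0.15,[0,0,25],[0,0,0]],
    [0.15,[0,0,12],[0,0,0]],
    [0.15,[0,0,0],[0,0,0]],
    [0.15,[0,0,0],[0,0,0]],
    [-0.7,[0,0,0],[0,0,0]],
  ],
)

```text
time_s: 35.12
tool_pos: [0.6816, -0.1416, 0.0352]
eef_rot: [3.133, 0.221, 0.004]
ft_force: [-0.2, 0.3, 0.6]
opening: 0.0502
finger_force: 0.0
```

Request:
carry_out(
  rows=[
    [-0.7,[0,0,0],[0,0,0]],
    [-0.7,[0,0,0],[0,0,0]],
    [-0.7,[0,0,0],[0,0,0]],
    [-0.7,[0,0,0],[0,0,0]],
    [-0.7,[0,0,0],[0,0,0]],
    [-0.7,[0,0,0],[0,0,0]],
    [-0.7,[0,0,0],[0,0,0]],
    [-0.7,[0,0,0],[0,0,0]],
    [-0.7,[0,0,0],[0,0,0]],
    [-0.7,[0,0,0],[0,0,0]],
  ],
)

```text
time_s: 35.95
tool_pos: [0.6809, -0.1411, 0.0338]
eef_rot: [3.134, 0.222, 0.001]
ft_force: [-1.5, 1.6, 6.6]
opening: 0.0257
finger_force: 25.0
```

Run:
```python
from h import *
go(.4875,-.3363,.038)
```

```text
t 35.95 tcp [ 0.6809 -0.1411  0.0338] yaw(y_t from +y) -171.9 tilt 0.04 open 0.0257 F [-1.5  1.6  6.6]
shift [-218.9  166.    -4.3]
```

Request:
carry_out(
  rows=[
    [-0.7,[0,0,-25],[0,0,0]],
    [-0.7,[0,0,-35],[0,0,0]],
    [-0.7,[0,0,-40],[0,0,0]],
    [-0.7,[-27,20.5,0],[0,0,0]],
    [-0.7,[-27,20.5,0],[0,0,0]],
    [-0.7,[-27,20.5,0],[0,0,0]],
    [-0.7,[-27,20.5,0],[0,0,0]],
    [-0.7,[-27,20.5,0],[0,0,0]],
    [-0.7,[-27,20.5,0],[0,0,0]],
    [-0.7,[-27,20.5,0],[0,0,0]],
  ],
)

```text
time_s: 36.78
tool_pos: [0.5122, -0.3106, 0.1329]
eef_rot: [-3.133, -0.222, 0.001]
ft_force: [0.8, -0.9, -1.5]
opening: 0.0255
finger_force: 25.0
```

Request:
carry_out(
  rows=[
    [-0.7,[-20,15,0],[0,0,0]],
    [-0.7,[-10,7.5,0],[0,0,0]],
    [-0.7,[0,0,0],[0,0,0]],
    [-0.7,[0,0,20],[0,0,0]],
    [-0.7,[0,0,30],[0,0,0]],
    [-0.7,[0,0,25],[0,0,0]],
    [-0.7,[0,0,10],[0,0,0]],
    [-0.7,[0,0,0],[0,0,0]],
    [-0.7,[0,0,0],[0,0,0]],
    [-0.7,[0,0,0],[0,0,0]],
  ],
)

```text
time_s: 37.62
tool_pos: [0.4881, -0.3366, 0.0496]
eef_rot: [3.132, 0.222, 0.003]
ft_force: [0.2, 0.2, -1.9]
opening: 0.0251
finger_force: 25.0
```

Run:
```python
from h import *
go(.4875,-.3363,.0365)
```

```text
t 37.62 tcp [ 0.4881 -0.3366  0.0496] yaw(y_t from +y) -171.9 tilt 0.12 open 0.0251 F [ 0.2  0.2 -1.9]
shift [-0.6 -0.4 13.1]
```

Request:
carry_out(
  rows=[
    [-0.7,[0,0,5],[0,0,0]],
    [-0.7,[0,0,4],[0,0,0]],
    [-0.7,[0,0,3],[0,0,0]],
    [-0.7,[0,0,1],[0,0,0]],
    [-0.7,[0,0,0.5],[0,0,0]],
    [-0.7,[0,0,0],[0,0,0]],
    [-0.7,[0,0,0],[0,0,0]],
    [-0.7,[0,0,0],[0,0,0]],
    [-0.7,[0,0,0],[0,0,0]],
    [-0.7,[0,0,0],[0,0,0]],
  ],
)

```text
time_s: 38.45
tool_pos: [0.4875, -0.3365, 0.0364]
eef_rot: [3.133, 0.221, 0.001]
ft_force: [-3.6, 5.0, 17.4]
opening: 0.0258
finger_force: 25.0
```

Request:
carry_out(
  rows=[
    [-0.7,[0,0,-1],[0,0,0]],
    [-0.7,[0,0,0],[0,0,0]],
    [-0.1,[0,0,0],[0,0,0]],
    [-0.1,[0,0,0],[0,0,0]],
    [-0.1,[0,0,0],[0,0,0]],
    [-0.1,[0,0,0],[0,0,0]],
    [-0.1,[0,0,-15],[0,0,0]],
    [-0.1,[0,0,-35],[0,0,0]],
    [-0.1,[0,0,-40],[0,0,0]],
    [-0.1,[0,0,-40],[0,0,0]],
  ],
)

```text
time_s: 39.28
tool_pos: [0.4866, -0.3359, 0.1667]
eef_rot: [-3.133, -0.221, 0.002]
ft_force: [0.4, -0.3, -0.2]
opening: 0.042
finger_force: 0.0
```

Request:
carry_out(
  rows=[
    [0.5,[25,20,-20],[0,0,0]],
    [1,[25,20,0],[0,0,0]],
    [1,[25,20,0],[0,0,0]],
    [1,[25,20,0],[0,0,0]],
    [1,[0,0,0],[0,0,0]],
    [1,[0,0,0],[0,0,0]],
    [1,[0,0,0],[0,0,0]],
    [1,[0,0,0],[0,0,0]],
    [1,[0,0,0],[0,0,0]],
    [1,[0,0,0],[0,0,0]],
  ],
)

```text
time_s: 40.12
tool_pos: [0.597, -0.4012, 0.1862]
eef_rot: [3.134, 0.221, 0.0]
ft_force: [-0.3, -0.2, 0.3]
opening: 0.0931
finger_force: 0.0
```

Run:
```python
from h import *
s=snap('scene')['image'][110:330,110:470,::-1];w=snap('top')['image'][170:290,110:530,::-1]
cv2.imwrite('pics/f.png',np.vstack([cv2.resize(s,(600,367),interpolation=cv2.INTER_CUBIC),cv2.resize(w,(600,171),interpolation=cv2.INTER_CUBIC)]))
```

```text
(no output)
```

View pics/f.png

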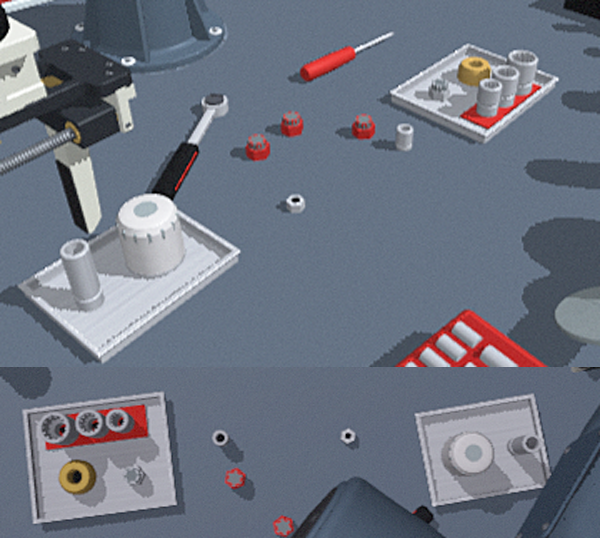

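All five things are in their trays. The plug socket seems to lean, at (74,248)-(90,300), which may be perspective, so I'll check by projecting a vertical axis.

Run:
```python
from h import *
import pickle
s=pickle.load(open('scene0.pkl','rb'));t=pickle.load(open('top0.pkl','rb'))
k=600/360
for n,c,o in [('scene',s,(110,110)),]:
    for z in(.003,.078): print(n,(proj(c,(.4875,-.3363,z))-o)*k)
for z in(.003,.078): print('top',(proj(t,(.4875,-.3363,z))-(110,170))*(600/420)+[0,367])
```

```text
scene [ 91.65884499 301.72580555]
scene [ 74.68693765 247.35274122]
top [515.6302917  443.15440135]
top [532.55298345 439.5662721 ]
```

The projected axis runs (92,302) to (75,247), which matches the picture, so the plug socket is upright. Handing in.

```bash
python3 -c "
from workcell import *
print(sign_off())"
```

```text
the job is handed in; nothing more can be done
None
```

Both trays are made up and the job is handed in, at about 40 s of the 125 s allowed. The washer and castle nut lie flat in the propeller tray, and the prop-nut socket is down on the middle post with its neighbours still upright. The oil filter and plug socket stand upright in the tune-up tray, and everything has been let go.

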